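Carrier plate under a bench power unit

ROBOT

A 6-joint arm with a two-finger parallel gripper is mounted at the origin on a cart in front of the work surface, level with it; the furniture and walls round the work are solid. World frame = base frame: x ahead of the robot, y to its left, z up, the work surface at z = 0. Lengths are in m, angles in rad, forces in N, time in s.
With the tool pointing down it reaches from about 0.25 to 0.725 m from the base axis. Payload 4 kg.
Tool frame: the origin (TCP) lies on the centre line of the jaws, within the pads' length; the fingertips stand 17 mm ahead of it and the grasp point (between the pads) lies 2 mm behind it; z points along the fingers, y is the line along which they close (so a half turn about z gives the same grasp; the last joint's range is limited). The gripper opens to 85 mm and grips with 20 to 120 N. Pads are 22 mm wide; open, the fingers measure 114 mm over their backs; the gripper's body (76 mm by 85 mm) begins 54 mm behind the grasp point. The pads swing forward as they close: fully open they stand 13 mm farther back than shut.
Start: joints at [1.292, 0.241, 0.005, 1.335, 0, 1.571], TCP at [0.138, 0.481, 0.248] pointing down, gripper open.
Joint ranges: [-2.72, 2.72], [-1.05, 1.87], [-1.09, 1.28], [-1.99, 2.15], [-1.42, 1.44], [-3.14, 3.14]. Speed limits (rad/s): [2.79, 2.79, 3.14, 3.14, 3.14, 3.14].

INTERFACE

Orientations are given as a unit quaternion [x, y, z, w].
In Python, from workcell import get_obs, imaging, order gives the robot as it stands.
- The arm moves only by the tool apply_moves, never from a script. Its argument "targets" is a list that holds one entry, the list of rows, each a list of 5 numbers: the shift along the world's x, y, z in units of 40 mm (1.0 is 40 mm), then the turn about the world's z in degrees, then the gripper command: -1 is shut, 1 is fully open, values between are in proportion. In form: [[[dx, dy, dz, turn, fingers], ...]]. A call has 1 to 8 rows; each row shifts and turns the commanded pose from where the row before left it; what a row does not reach is not made up. A row lasts 1/12 s, in which the tool goes at most 41.7 mm and 7.16 degrees, less where a joint would pass 70% of its speed; a pose out of reach is approached as far as the arm can. A call is refused whole if a number of a shift passes 1 or a number of a turn 7.16, either way. A call with a gripper value outside its range is refused whole. The fingers move at their own pace and stop on an object; the grip force is fixed at half the most. Time passes only in rows, so rows that do not move let the fingers close. It gives the time, the measured TCP pose, the force, the opening and the grip force at its end, in the units of the state.
- get_obs(): the state, without advancing time (a new reading comes with each control period).
- imaging.camera(name): name is "side" or "top"; returns (picture, depth): 400x640x3 uint8, blue, green, red; 400x640 float32, m along the optical axis (not along the pixel's ray), 0 where there is no reading.
- imaging.get_calibration(name): a dict with "camera_matrix" (3x3 intrinsics, pixels), "k1" (the pictures are not rectified: a ray, as slopes to the right and down, at radius r is drawn at 1 + k1 r^2 times it, then the intrinsics apply), "eye" and "rotation" of the camera in the world. Camera axes: x right, y down, z forward; pixel columns grow to the right and rows downward; lengths in m; the calibration is good to about 2 mm. A picture is of the moment at which its call begins. get_calibration takes no time and is no camera call.
- order.job_done(): hands the job in; it is judged then, once.
The state is a dict: "clock": time; "joint_pos": joint angles; "joint_vel": joint speeds; "tau": joint torques, N m; "eef_pos": TCP position; "tool_rot": TCP orientation; "ft_force": force on the tool from outside, world axes, zero at the start; "ft_torque": the same for the moment, N m; "grip_width": finger opening in m; "grasp_force": force on a finger pad.
Only numpy, scipy, OpenCV 4.12 (cv2) and the standard library are available. Lean on these libraries where they do the work, as an engineer would, in place of code of your own. Each camera call takes 0.05 s, during which the arm holds its last target. There are 200 camera calls.

TASK

Get the flat carrier under the grey power unit without ever lifting the whole unit off the bench: tilt the unit back on its rear bottom edge until it leans by itself on the bar of its stand, then slide the carrier's blade under the raised front until the carrier's crossbar butts flush against the front ends of both feet of the stand. Then bring the unit gently back down, without letting it drop, so that it stands level on the blade with the crossbar still flush, and leave the bottle, tape and beaker where they are.

Things in the scene. Friction and masses are not known exactly. Their poses are not given: they have to be found in the camera images.
- stand: Low fixed steel lean-back stand. Origin at bench level, middle of the front of its heel strip (4 mm high), which the unit's rear bottom edge stands against; x points to the back (away from the robot at yaw 0), y left, z up. Two feet (14 mm wide, 12 mm high, inner sides at y = +-59 mm, x from -78 to +90 mm) lie either side of the unit.
- stand_stop (a point): Point at bench level midway between the front end faces of the stand's two feet, at x = -78 mm from the stand's origin; axes as the stand's. The carrier is home when its origin meets this point with its x along the stand's x.
- stand_bar (a point): Middle of the stand's round rubber lean bar (12 mm thick, 124 mm long, along y) between two posts, at x = 66 mm, z = 75 mm from the stand's origin. The unit, tilted back about 0.69 rad, rests on it and stays there.
- unit: Loose grey box-shaped power unit, 64 mm deep (x), 110 wide (y), 130 high, 0.6 to 0.9 kg, black panel with knob on its front (-x). Origin in the centre of its flat underside. Stands upright between the stand's feet, up to 6 mm in front of the heel strip, x to the back. It balances tilted back about 0.45 rad; let go short of that it falls forward, beyond that back on the lean bar.
- unit_handle (a point): Middle of the unit's carrying handle: a round steel bar 12 mm thick, along the unit's y, 72 mm clear between its two posts, its axis 175 mm above the unit's underside and 45 mm above its top. It can turn between the fingers that pinch it across the unit's x.
- unit_rear_edge (a point): Middle of the unit's rear bottom edge (32 mm behind its origin).
- unit_front_edge (a point): Middle of the unit's front bottom edge (32 mm in front of its origin).
- carrier: Loose aluminium carrier, 0.2 kg, flat on the bench. Origin at its underside, middle of the forward face of its crossbar (140 mm wide in y, x from -14 to 0 mm, 12 mm high). Its flat blade, 80 mm wide, 5 mm thick, reaches 62 mm forward (+x) of that face; a raised black handle lies behind (-x). The unit standing on it is 5 mm above the bench.
- carrier_grip (a point): Middle of the carrier's black handle: a bar along the carrier's x, 86 mm long, 16 mm wide, 16 mm high, its axis 50 mm above the carrier's underside, 44 mm behind its origin; 36 mm of free space below the bar. Axes as the carrier's.
- weigh_bottle: Bystander: small glass weighing bottle with stopper, 38 mm wide, 53 mm high; origin in the middle of its underside.
- tape_roll: Bystander: flat roll of white tape, 52 mm wide, 19 mm high; origin in the middle of its underside.
- beaker_50: Bystander: small clear beaker, 50 mm wide, 58 mm high; origin in the middle of its underside.
Mind the look-alikes: they are no part of the job. What is shaped like the carrier but purple is not meant.

How it is judged:
On the way, in this order (a step that is already met when the one before it is completed fails the run):
1. the unit is tilted back by more than 0.5 rad, rear bottom edge still down (under 15 mm), front edge raised over 25 mm (angle between unit's own z axis and vertical above 0.5 rad and height (world z) of unit_front_edge above 0.025 m and height (world z) of unit_rear_edge below 0.015 m), for 0.2 s.
2. with the unit still tilted back, the carrier lies under its front with its crossbar flush against the stand's feet (all of step 1 and x of carrier in the frame of stand_stop between -0.004 and 0.004 m and y of carrier in the frame of stand_stop between -0.015 and 0.015 m and angle between the x axis of carrier and the x axis of stand, either way round below 0.06 rad and height (world z) of carrier below 0.006 m), for 0.2 s.
At the end, for the whole second after the job is handed in: The unit stands level (within 0.05 rad) on the carrier's blade (underside 3 to 8 mm above the carrier's), at rest; the carrier lies flat on the bench, its crossbar within 4 mm of the stand's foot ends, within 15 mm sideways and 0.06 rad of square; everything is released (x of carrier in the frame of stand_stop between -0.004 and 0.004 m and y of carrier in the frame of stand_stop between -0.015 and 0.015 m and angle between the x axis of carrier and the x axis of stand, either way round below 0.06 rad and height (world z) of carrier below 0.006 m and angle between unit's own z axis and vertical below 0.05 rad and z of unit in the frame of carrier between 0.003 and 0.008 m and angle between carrier's own z axis and vertical below 0.04 rad and contact force between unit and carrier above 1 N and linear speed of each of unit, carrier below 0.02 m/s); the robot touches nothing.
It fails at once if the unit's rear bottom edge rises more than 30 mm above the bench (unit lifted) (height (world z) of unit_rear_edge above 0.03 m).
It fails at once if the unit drops or topples (turning faster than 3 rad/s) (angular speed of unit above 3 rad/s).
It fails at once if the weighing bottle, tape roll or beaker is moved by more than 30 mm (distance of any of weigh_bottle, tape_roll, beaker_50 from where it was at the start of the episode above 0.03 m).
It also fails if it takes over 69 s, if anything falls off the work surface, if the arm or the gripper's body presses on something with over 40 N, if the wrist force passes 120 N, or if a joint passes its speed limit or range.

## Working session

There is one attempt and no reset: what is moved stays moved. The work goes in short steps, Python scripts to look and compute and a tool call to move; the robot and the scene stay as the last step left them, time stands still between calls to the robot, and variables do not carry over. Pictures are saved under pics/ and viewed, at most 14 in all, crops included, and the job is handed in when it is done.

Besides the shell and the picture viewer there is one more tool, called after ">>>" as a command line: name --argument value ..., lists and objects as JSON in quotes. apply_moves: Moves the arm, as the interface text tells. Its arguments: {"type":"object","properties":{"targets":{"type":"array","items":{"type":"array","items":{"type":"array","items":{"type":"number"}}}}},"required":["targets"]}

```bash
mkdir -p pics
cat > h.py <<'E'
import numpy as np, cv2
from workcell import get_obs, imaging, order
def ray(cal,u,v):
    K=np.array(cal["camera_matrix"]);x=(u-K[0,2])/K[0,0];y=(v-K[1,2])/K[1,1]
    a,b=x,y
    for _ in range(20):
        s=1+cal["k1"]*(a*a+b*b);a,b=x/s,y/s
    return np.array([a,b,1.])
def pt(name,u,v,d):
    c=imaging.get_calibration(name);return np.array(c["eye"])+np.array(c["rotation"])@(ray(c,u,v)*d)
def atz(name,u,v,z):
    c=imaging.get_calibration(name);r=np.array(c["rotation"])@ray(c,u,v);e=np.array(c["eye"]);return e+r*(z-e[2])/r[2]
E
python3 - <<'E'
from h import *
for n in("top","side"):
    p,d=imaging.camera(n);cv2.imwrite(f"pics/{n}0.png",p);np.save(f"pics/{n}0.npy",d)
    c=imaging.get_calibration(n);print(n,c)
print(get_obs())
E
```

```text
top {'camera_matrix': array([[367.26494029,   0.        , 320.27160827],
       [  0.        , 367.26494029, 197.34245405],
       [  0.        ,   0.        ,   1.        ]]), 'k1': -0.04178311390725748, 'eye': array([ 4.26017470e-01, -6.27231787e-04,  1.15427281e+00]), 'rotation': array([-0.69823792,  0.71478937, -0.02751709,  0.02797805])}
side {'camera_matrix': array([[398.39415933,   0.        , 321.67074893],
       [  0.        , 398.39415933, 206.2832332 ],
       [  0.        ,   0.        ,   1.        ]]), 'k1': -0.08565247585116197, 'eye': array([0.71003075, 0.50614714, 1.06366547]), 'rotation': array([ 0.19625389,  0.94732829, -0.24854756, -0.0477246 ])}
{'clock': 0.1, 'joint_pos': array([1.29196018e+00, 2.41335360e-01, 3.81689663e-03, 1.33520326e+00,
       2.30790805e-05, 1.57079534e+00]), 'joint_vel': array([-6.78227925e-05, -1.48843581e-03,  3.79469038e-03, -2.26208650e-03,
        2.40253567e-03, -8.65319863e-05]), 'tau': array([-7.37132723e-05, -3.73137653e+01,  2.53010219e+01,  1.08966584e-02,
       -1.83822216e-06,  7.52258074e-06]), 'eef_pos': array([0.13745938, 0.48015658, 0.24748704]), 'tool_rot': array([ 1.38966316e-01,  9.90296640e-01, -9.51755518e-04, -1.45211462e-04]), 'ft_force': array([ 0.29413941, -0.81459844,  0.28077194]), 'ft_torque': array([ 0.03255859, -0.03082042,  0.02922206]), 'grasp_force': 0.0, 'grip_width': 0.08536569980825151}
```

View pics/top0.png

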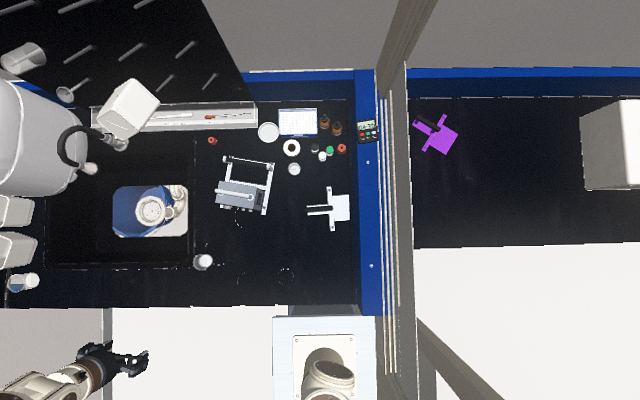

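View pics/side0.png

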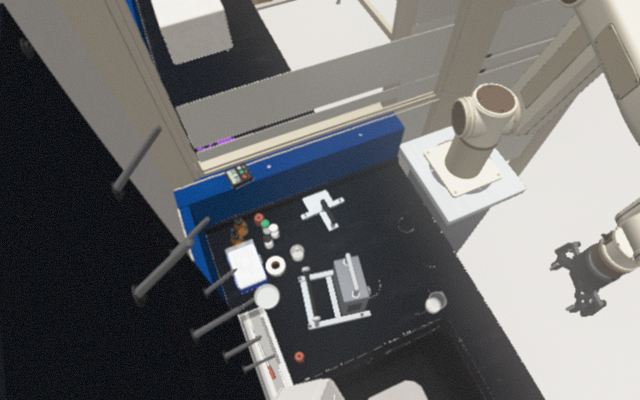

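The top view shows the unit and stand at about (242,185). The silver carrier is at (330,208), with its blade pointing right. A purple look-alike lies beyond the wall at (437,133). The silver one fits the description (aluminium, black handle), so I'll enlarge both to confirm.

Run:
```python
s=open('h.py').read().replace('np.array(c["rotation"])','R(c["rotation"])')
s=s.replace("def ray","from scipy.spatial.transform import Rotation\ndef R(q): return Rotation.from_quat(q).as_matrix()\ndef ray",1)
open('h.py','w').write(s)
from h import *
p=cv2.imread("pics/top0.png")[140:240,200:360]
cv2.imwrite("pics/topc.png",cv2.resize(p,None,fx=5,fy=5,interpolation=cv2.INTER_CUBIC))
p=cv2.imread("pics/side0.png")[180:340,240:400]
cv2.imwrite("pics/sidec.png",cv2.resize(p,None,fx=3.7,fy=3.7,interpolation=cv2.INTER_CUBIC))
d=np.load("pics/top0.npy")
for u,v in[(340,207),(345,207),(331,190),(331,225),(318,209),(225,192),(250,195),(240,192),(205,262),(292,148),(294,169),(300,220)]:
    print(u,v,pt("top",u,v,d[v,u]).round(4))
c=imaging.get_calibration("side");print(R(c["rotation"])[:,2])
```

```text
340 207 [ 0.4846 -0.0619  0.0065]
345 207 [ 0.4844 -0.0778  0.0033]
331 190 [ 0.5383 -0.0351  0.0097]
331 225 [ 0.4291 -0.0322  0.0105]
318 209 [0.4774 0.0067 0.0605]
225 192 [0.5233 0.2542 0.1766]
250 195 [0.5156 0.1911 0.1552]
240 192 [0.5275 0.2253 0.1243]
205 262 [0.3239 0.3594 0.0155]
292 148 [ 0.6781  0.086  -0.0062]
294 169 [0.6011 0.0768 0.0499]
300 220 [0.447  0.0642 0.0024]
[-0.18797857 -0.45217998 -0.87189295]
```

View pics/topc.png

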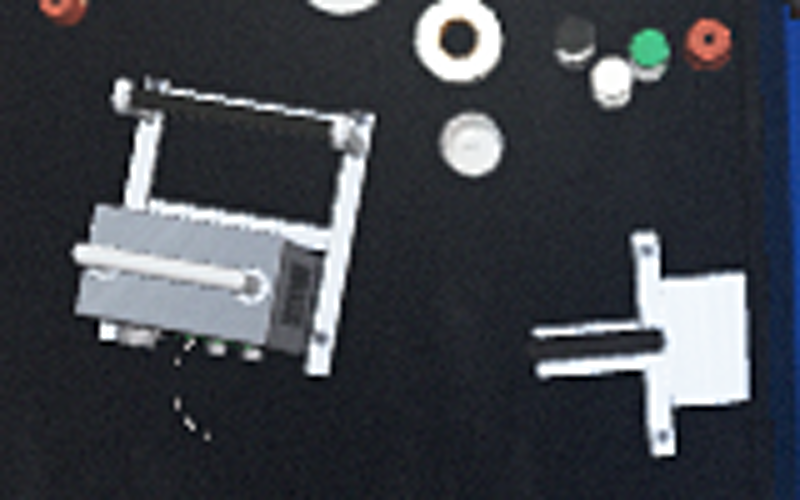

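View pics/sidec.png

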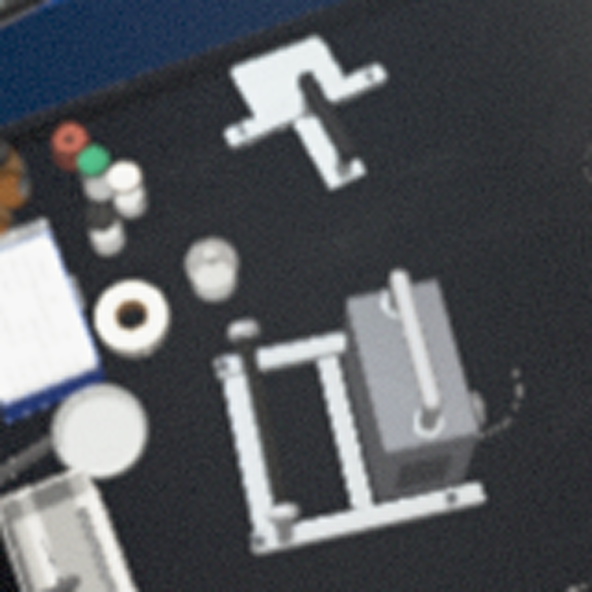

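The silver carrier is confirmed: black grip at crop (535–660,342) and blade right of its crossbar (645,235)–(662,455). The purple one is beyond the hood wall. Next I compute the geometry.

Run:
```python
from h import *
T=lambda u,v,z:atz("top",200+u/5-.4,140+v/5-.4,z)
S=lambda u,v,z:atz("side",240+u/3.7-.4,180+v/3.7-.4,z)
def sh(n,f,l):
    for q in l: print(n,q,f(*q)[:2].round(4))
print("handle");sh("T",T,[(78,252,.178),(255,284,.178)]);sh("S",S,[(400,276,.178),(431,412,.178)])
print("leanbar post tops");sh("T",T,[(122,95,.08),(350,132,.08)]);sh("S",S,[(243,328,.08),(285,515,.08)])
print("Rfoot front corners");sh("T",T,[(305,373,.012),(328,376,.012)])
print("Lfoot front (side view)");sh("S",S,[(485,492,.012),(480,485,.012),(484,500,.012)])
print("foot rear");sh("T",T,[(372,115,.012)]);sh("S",S,[(218,362,.012),(257,548,.012)])
print("heel");sh("T",T,[(150,207,.004),(330,240,.004)])
print("carrier xbar ends (front corners)");sh("T",T,[(657,232,.012),(674,453,.012)])
print("xbar back");sh("T",T,[(633,234,.012),(652,455,.012)])
print("blade");sh("T",T,[(745,272,.005),(749,402,.005)]);sh("S",S,[(232,72,.005),(318,38,.005)])
print("grip");sh("T",T,[(533,344,.058),(662,341,.058)]);sh("S",S,[(303,80,.058),(346,165,.058)])
print("xbar side");sh("S",S,[(232,138,.012),(378,75,.012)])
d=np.load("pics/top0.npy")
for u,v in[(150,190),(150,210),(180,200),(120,100),(125,143),(204,262),(285,276)]: print(u,v,pt("top",u,v,d[v,u]).round(3))
```

```text
handle
T (78, 252, 0.178) [0.5292 0.2803]
T (255, 284, 0.178) [0.5097 0.1851]
S (400, 276, 0.178) [0.514  0.1923]
S (431, 412, 0.178) [0.5348 0.2821]
leanbar post tops
T (122, 95, 0.08) [0.6326 0.2822]
T (350, 132, 0.08) [0.607  0.1468]
S (243, 328, 0.08) [0.6106 0.1493]
S (285, 515, 0.08) [0.6348 0.2825]
Rfoot front corners
T (305, 373, 0.012) [0.4676 0.186 ]
T (328, 376, 0.012) [0.4654 0.1717]
Lfoot front (side view)
S (485, 492, 0.012) [0.492 0.309]
S (480, 485, 0.012) [0.493 0.303]
S (484, 500, 0.012) [0.4952 0.3139]
foot rear
T (372, 115, 0.012) [0.6289 0.1421]
S (218, 362, 0.012) [0.631  0.1421]
S (257, 548, 0.012) [0.6568 0.2807]
heel
T (150, 207, 0.004) [0.5751 0.2845]
T (330, 240, 0.004) [0.5513 0.1706]
carrier xbar ends (front corners)
T (657, 232, 0.012) [ 0.5507 -0.0353]
T (674, 453, 0.012) [ 0.4127 -0.0423]
xbar back
T (633, 234, 0.012) [ 0.5498 -0.0203]
T (652, 455, 0.012) [ 0.4118 -0.0287]
blade
T (745, 272, 0.005) [ 0.5249 -0.0902]
T (749, 402, 0.005) [ 0.4433 -0.0903]
S (232, 72, 0.005) [ 0.5264 -0.0902]
S (318, 38, 0.005) [ 0.4475 -0.092 ]
grip
T (533, 344, 0.058) [0.4801 0.0419]
T (662, 341, 0.058) [ 0.4801 -0.0352]
S (303, 80, 0.058) [ 0.487  -0.0312]
S (346, 165, 0.058) [0.4865 0.0508]
xbar side
S (232, 138, 0.012) [ 0.5507 -0.029 ]
S (378, 75, 0.012) [ 0.4181 -0.0354]
150 190 [ 0.632  0.877 -0.716]
150 210 [ 0.501  0.644 -0.221]
180 200 [ 0.554  0.613 -0.44 ]
120 100 [0.736 0.47  0.315]
125 143 [0.698 0.604 0.042]
204 262 [0.324 0.361 0.019]
285 276 [ 0.274  0.114 -0.001]
```

>>> apply_moves --targets '[[[0.64,-0.41,0,-5.65,1],[0.64,-0.41,0,-5.65,1],[0.64,-0.41,0,-5.65,1],[0.64,-0.41,0,-5.65,1],[0.64,-0.41,0,-5.65,1],[0.64,-0.41,0,-5.65,1],[0.64,-0.41,0,-5.65,1],[0.64,-0.41,0,-5.65,1]]]'

```text
clock: 0.77
eef_pos: [0.3433, 0.3483, 0.2479]
tool_rot: [0.511, 0.86, -0.0, -0.0]
ft_force: [0.4, 0.4, 0.2]
grip_width: 0.0854
grasp_force: 0.0
```

>>> apply_moves --targets '[[[0.64,-0.41,0,-5.65,1],[0.64,-0.41,0,-5.65,1],[0.64,-0.41,0,-5.65,1],[0.64,-0.41,0,-5.65,1],[0.64,-0.41,0,-5.65,1],[0.64,-0.41,0,-5.65,1],[0.64,-0.41,0,-5.65,1],[0,0,0,0,1]]]'

```text
clock: 1.43
eef_pos: [0.5253, 0.2315, 0.2471]
tool_rot: [0.773, 0.635, -0.0, 0.001]
ft_force: [0.6, -0.3, -0.1]
grip_width: 0.0855
grasp_force: 0.0
```

>>> apply_moves --targets '[[[-0.08,0.08,-0.4,0,1],[0,0,-0.4,0,1],[0,0,-0.4,0,1],[0,0,-0.4,0,1],[0,0,-0.25,0,1],[0,0,0,0,0.3],[0,0,0,0,-0.3],[0,0,0,0,-1]]]'

```text
clock: 2.1
eef_pos: [0.5187, 0.2383, 0.1752]
tool_rot: [0.77, 0.638, 0.001, 0.0]
ft_force: [1.0, -0.3, 0.1]
grip_width: 0.0515
grasp_force: 0.0
```

>>> apply_moves --targets '[[[0,0,0,0,-1],[0,0,0,0,-1],[0,0,0,0,-1],[0,0,0,0,-1]]]'

```text
clock: 2.43
eef_pos: [0.5194, 0.2381, 0.1755]
tool_rot: [0.77, 0.638, 0.001, 0.001]
ft_force: [2.0, -0.5, 3.4]
grip_width: 0.0097
grasp_force: 58.4
```

Run:
```python
from h import *
a=imaging.camera("top")[0][140:240,180:280];b=imaging.camera("side")[0][210:310,310:410]
cv2.imwrite("pics/g1.png",cv2.resize(np.hstack([a,b]),None,fx=4,fy=4,interpolation=cv2.INTER_CUBIC))
o=get_obs();print(o["eef_pos"],o["grip_width"],o["grasp_force"],o["ft_force"])
```

```text
[0.51939462 0.23807641 0.17547087] 0.00973272201154014 58.487929701805115 [ 2.66989402 -0.19648493  4.89952384]
```

View pics/g1.png

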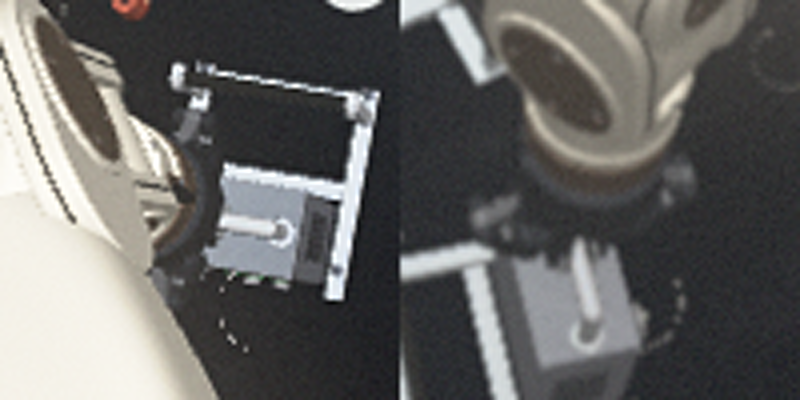

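Grip on the handle's middle is good (bar inside the fingers at left panel (220,220)). Now I tilt along the arc.

>>> apply_moves --targets '[[[0.225,-0.043,0.035,0,-1],[0.225,-0.043,0.022,0,-1],[0.225,-0.043,0.012,0,-1],[0.225,-0.043,0.002,0,-1],[0.225,-0.043,-0.01,0,-1],[0.225,-0.043,-0.022,0,-1],[0.225,-0.043,-0.032,0,-1],[0.225,-0.043,-0.041,0,-1]]]'

```text
clock: 3.2
eef_pos: [0.5914, 0.2239, 0.1732]
tool_rot: [0.77, 0.638, 0.0, -0.0]
ft_force: [-1.6, -0.5, -2.6]
grip_width: 0.0097
grasp_force: 62.0
```

>>> apply_moves --targets '[[[0.215,-0.041,-0.052,0,-1],[0.212,-0.04,-0.065,0,-1],[0.208,-0.04,-0.075,0,-1],[0.204,-0.039,-0.085,0,-1],[0.195,-0.037,-0.097,0,-1],[0,0,0,0,-1]]]'

```text
clock: 3.7
eef_pos: [0.6338, 0.2157, 0.1571]
tool_rot: [0.77, 0.638, 0.001, 0.001]
ft_force: [0.1, 1.0, 3.5]
grip_width: 0.0099
grasp_force: 63.0
```

Run:
```python
from h import *
a=imaging.camera("top")[0][140:240,180:280];b=imaging.camera("side")[0][210:310,290:390]
cv2.imwrite("pics/g2.png",cv2.resize(np.hstack([a,b]),None,fx=4,fy=4,interpolation=cv2.INTER_CUBIC))
o=get_obs();print(o["eef_pos"],o["grip_width"],o["grasp_force"],o["ft_force"])
```

```text
[0.63238108 0.21607145 0.15782941] 0.00989531836305017 62.87748456001282 [0.43582032 0.01915386 2.54425833]
```

View pics/g2.png

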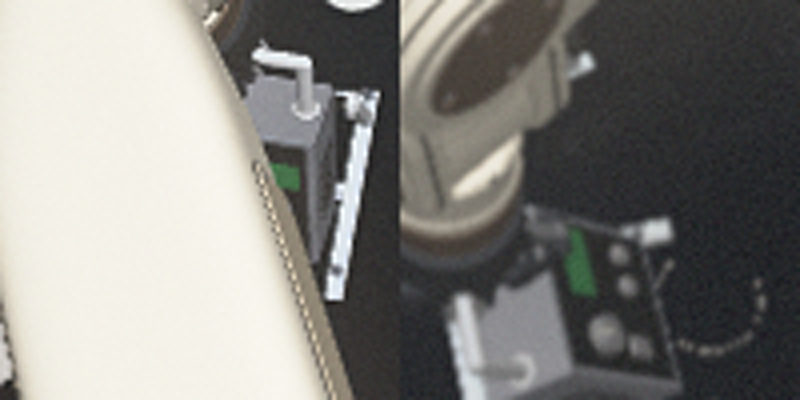

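>>> apply_moves --targets '[[[0.1,-0.019,-0.055,0,-1],[0.1,-0.019,-0.055,0,-1],[0,0,0,0,-1]]]'

```text
clock: 4.05
eef_pos: [0.6395, 0.2148, 0.153]
tool_rot: [0.77, 0.638, -0.0, -0.0]
ft_force: [-1.4, 0.2, 1.9]
grip_width: 0.0097
grasp_force: 63.8
```

>>> apply_moves --targets '[[[0.08,-0.015,-0.048,0,-1],[0,0,0,0,-1],[0.08,-0.015,-0.048,0,-1],[0,0,0,0,-1],[0,0,0,0,-1]]]'

```text
clock: 4.47
eef_pos: [0.6451, 0.2139, 0.151]
tool_rot: [0.77, 0.638, -0.0, -0.001]
ft_force: [-7.1, -0.3, 10.0]
grip_width: 0.0102
grasp_force: 64.6
```

>>> apply_moves --targets '[[[0,0,0,0,-0.75],[0,0,0,0,-0.6],[0,0,0,0,-0.4],[0,0,0,0,-0.4],[0,0,0,0,-0.4]]]'

```text
clock: 4.88
eef_pos: [0.6462, 0.2136, 0.1493]
tool_rot: [0.77, 0.638, -0.0, -0.0]
ft_force: [-2.5, 0.5, 2.4]
grip_width: 0.0255
grasp_force: 1.1
```

>>> apply_moves --targets '[[[0,0,0.2,0,-0.4],[0,0,0.5,0,-0.4],[0,0,0.7,0,-0.4],[0,0,0.7,0,-0.4]]]'

```text
clock: 5.22
eef_pos: [0.6462, 0.213, 0.2339]
tool_rot: [0.77, 0.638, -0.001, 0.0]
ft_force: [0.9, 0.2, -0.8]
grip_width: 0.0259
grasp_force: 0.0
```

>>> apply_moves --targets '[[[-0.51,-0.644,0,1.65,0.3],[-0.51,-0.644,0,1.65,0.3],[-0.51,-0.644,0,1.65,0.3],[-0.51,-0.644,0,1.65,0.3],[-0.51,-0.644,0,1.65,0.3],[-0.51,-0.644,0,1.65,0.3],[-0.51,-0.644,0,1.65,0.3],[-0.51,-0.644,0,1.65,0.3]]]'

```text
clock: 5.88
eef_pos: [0.4825, 0.006, 0.2343]
tool_rot: [0.691, 0.723, 0.0, 0.001]
ft_force: [0.3, -1.2, 0.9]
grip_width: 0.0555
grasp_force: 0.0
```

>>> apply_moves --targets '[[[0,0,-0.5,0,0.3],[0,0,-0.7,0,0.3],[0,0,-0.7,0,0.3],[0,0,-0.2,0,0.3],[0,0,0,0,0.3]]]'

```text
clock: 6.3
eef_pos: [0.4815, 0.0071, 0.1479]
tool_rot: [0.692, 0.722, -0.002, -0.001]
ft_force: [-0.7, 0.0, 0.7]
grip_width: 0.0555
grasp_force: 0.0
```

Run:
```python
from h import *
a=imaging.camera("top")[0][150:250,200:360];b=imaging.camera("side")[0][150:310,270:398]
cv2.imwrite("pics/g3.png",np.hstack([cv2.resize(a,(480,300),interpolation=cv2.INTER_CUBIC),cv2.resize(b,(300,300)[:1]+(375,),interpolation=cv2.INTER_CUBIC)[:300]]))
o=get_obs();print(o["eef_pos"],o["tool_rot"],o["ft_force"])
```

```text
[0.4838624  0.00738403 0.15072152] [6.91651717e-01 7.22230910e-01 3.26935365e-04 5.54985933e-04] [ 0.48671331 -0.10733921  0.68604596]
```

View pics/g3.png

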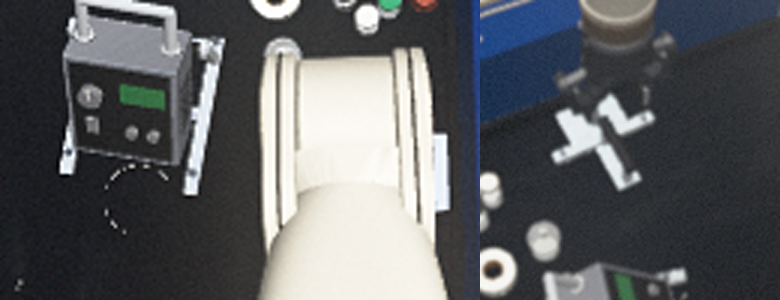

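The left panel shows the unit leaning by itself. The right panel shows the gripper above the carrier. I descend and grip.

>>> apply_moves --targets '[[[0,0,-0.5,0,0.3],[0,0,-0.5,0,0.3],[0,0,-0.5,0,0.3],[0,0,-0.5,0,0.3],[0,0,-0.4,0,0.3],[0,0,-0.15,0,0],[0,0,0,0,-0.5],[0,0,0,0,-1]]]'

```text
clock: 7.07
eef_pos: [0.4842, 0.0076, 0.049]
tool_rot: [0.692, 0.722, 0.001, 0.001]
ft_force: [-2.3, 0.7, 0.3]
grip_width: 0.0197
grasp_force: 0.2
```

>>> apply_moves --targets '[[[0,0,0,0,-1],[0,0,0,0,-1],[0,0,0,0,-1],[0,0,0,0,-1]]]'

```text
clock: 7.4
eef_pos: [0.4844, 0.0076, 0.0493]
tool_rot: [0.692, 0.722, 0.001, 0.001]
ft_force: [0.1, 0.7, 7.1]
grip_width: 0.0147
grasp_force: 59.7
```

>>> apply_moves --targets '[[[0,0,0.3,0,-1],[0,0,0.45,0,-1],[-0.244,0.533,0,6.4,-1],[-0.244,0.533,0,6.4,-1],[-0.244,0.533,0,6.4,-1],[-0.244,0.533,0,6.4,-1],[-0.244,0.533,0,6.4,-1],[-0.244,0.533,0,6.4,-1]]]'

```text
clock: 8.07
eef_pos: [0.4236, 0.1361, 0.0778]
tool_rot: [0.413, 0.911, -0.0, -0.0]
ft_force: [-0.6, 0.1, -1.5]
grip_width: 0.0154
grasp_force: 58.8
```

>>> apply_moves --targets '[[[-0.244,0.533,0,6.4,-1],[-0.244,0.533,0,6.4,-1],[-0.244,0.533,0,6.4,-1],[-0.244,0.533,0,6.4,-1],[-0.244,0.533,0,6.4,-1],[-0.244,0.533,0,6.4,-1],[0,0,0,0,-1],[0,0,0,0,-1]]]'

```text
clock: 8.73
eef_pos: [0.3652, 0.264, 0.0777]
tool_rot: [0.093, 0.996, -0.0, -0.0]
ft_force: [-0.3, -1.4, -1.8]
grip_width: 0.0148
grasp_force: 61.2
```

Run:
```python
from h import *
a=imaging.camera("top")[0][150:270,190:310];b,d=imaging.camera("side");np.save("pics/s4.npy",d);b=b[220:320,320:420]
cv2.imwrite("pics/g4.png",np.hstack([cv2.resize(x,(400,400),interpolation=cv2.INTER_CUBIC) for x in(a,b)]))
o=get_obs();print(o["eef_pos"],o["tool_rot"],o["ft_force"],o["grip_width"])
q=o["tool_rot"];print(R(q)[:,1],np.degrees(np.arctan2(*R(q)[1::-1,1])))
```

```text
[0.36564819 0.26280679 0.07757957] [ 9.38677287e-02  9.95584577e-01 -4.23904825e-04 -1.42101985e-04] [-0.34570354 -1.50374308 -1.82803059] 0.01474201336493731
[ 1.86906405e-01  9.82377340e-01 -8.70743793e-04] 79.22769554654872
```

View pics/g4.png

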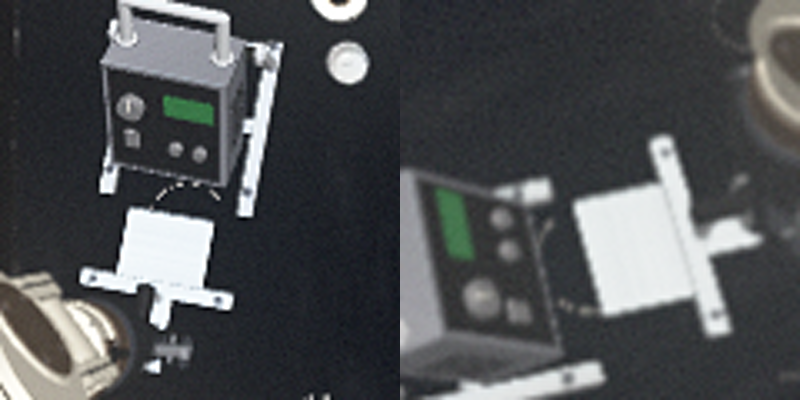

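Run:
```python
from h import *
T=lambda u,v,z:atz("top",190+u/3.333-.35,150+v/3.333-.35,z)[:2]
S=lambda u,v,z:atz("side",320+u/4-.4,220+v/4-.4,z)[:2]
L=(T(100,191,.012)+T(115,193,.012))/2;Rr=(T(238,213,.012)+T(253,216,.012))/2
print("T feet",L,Rr,"mid",(L+Rr)/2,np.degrees(np.arctan2(-(L-Rr)[0],(L-Rr)[1])),np.hypot(*(L-Rr)))
h=.0285
l=T(81,268,h+.012);r=T(234,292,h+.012)
print("T xbar front",l,r,(l+r)/2,np.degrees(np.arctan2(-(l-r)[0],(l-r)[1])),np.hypot(*(l-r)))
l=T(128,208,h+.005);r=T(214,220,h+.005)
print("T blade",l,r,(l+r)/2,np.degrees(np.arctan2(-(l-r)[0],(l-r)[1])))
l=S(706,336,h+.012);r=S(650,138,h+.012)
print("S xbar front",l,r,(l+r)/2,np.degrees(np.arctan2(-(l-r)[0],(l-r)[1])),np.hypot(*(l-r)))
l=S(606,317,h+.005);r=S(573,200,h+.005)
print("S blade",l,r,(l+r)/2,np.degrees(np.arctan2(-(l-r)[0],(l-r)[1])),np.hypot(*(l-r)))
print("S feet",S(603,362,.012),S(606,378,.012),"R",S(550,180,.012),S(550,200,.012))
```

```text
T feet [0.49203641 0.3070154 ] [0.46802133 0.17755792] mid [0.48002887 0.24228666] -10.50921906092312 0.13166609909004118
T xbar front [0.42167607 0.32386597] [0.39696029 0.18441516] [0.40931818 0.25414056] -10.050537254946915 0.1416241421870301
T blade [0.47564829 0.28232717] [0.46285071 0.20319255] [0.4692495  0.24275986] -9.186292912047202
S xbar front [0.1844586  0.42898536] [0.13934983 0.29495028] [0.16190422 0.36196782] -18.60037819178063 0.14142207495168543
S blade [0.23550215 0.38943958] [0.21106575 0.31016709] [0.22328395 0.34980334] -17.132346262472712 0.08295339494156942
S feet [0.24444954 0.41238849] [0.24851091 0.42241592] R [0.20756892 0.28664203] [0.21564182 0.29938774]
```

>>> apply_moves --targets '[[[0,0,-0.3,0,-1],[0,0,-0.25,0,-1],[0,0,-0.12,0,-1],[0,0,-0.03,0,-1],[0,0,0,0,-1]]]'

```text
clock: 9.25
eef_pos: [0.3659, 0.2624, 0.0497]
tool_rot: [0.094, 0.996, -0.0, -0.0]
ft_force: [-0.9, -0.8, -2.5]
grip_width: 0.0148
grasp_force: 61.3
```

>>> apply_moves --targets '[[[0.25,-0.045,0,0,-1],[0.25,-0.045,0,0,-1],[0.25,-0.045,0,0,-1],[0.25,-0.045,0,0,-1],[0.25,-0.045,0,0,-1],[0.2,-0.037,0,0,-1],[0.12,-0.022,0,0,-1],[0,0,0,0,-1]]]'

```text
clock: 9.92
eef_pos: [0.4301, 0.2518, 0.0497]
tool_rot: [0.094, 0.996, 0.0, 0.0]
ft_force: [-0.1, 0.0, -1.9]
grip_width: 0.015
grasp_force: 61.3
```

>>> apply_moves --targets '[[[0.05,-0.009,-0.02,0,-1],[0.05,-0.009,0,0,-1],[0.03,-0.005,0,0,-1],[0,0,0,0,-1]]]'

```text
clock: 10.25
eef_pos: [0.4332, 0.2512, 0.0493]
tool_rot: [0.093, 0.996, 0.0, -0.0]
ft_force: [-4.0, -0.1, 3.4]
grip_width: 0.0148
grasp_force: 62.1
```

>>> apply_moves --targets '[[[0.03,-0.005,0,0,-1],[0.02,-0.004,0,0,-1],[0,0,0,0,-1]]]'

```text
clock: 10.5
eef_pos: [0.435, 0.251, 0.0493]
tool_rot: [0.093, 0.996, 0.0, -0.001]
ft_force: [-3.8, 0.5, 5.6]
grip_width: 0.015
grasp_force: 62.2
```

>>> apply_moves --targets '[[[0.03,-0.005,0,0,-1],[0.03,-0.005,0,0,-1],[0,0,0,0,-1]]]'

```text
clock: 10.75
eef_pos: [0.4353, 0.2507, 0.0493]
tool_rot: [0.092, 0.996, 0.0, -0.003]
ft_force: [-9.7, 1.3, 10.6]
grip_width: 0.0149
grasp_force: 62.9
```

>>> apply_moves --targets '[[[0.03,-0.005,0,0,-1],[0,0,0,0,-1],[0,0,0,0,-1]]]'

```text
clock: 11.0
eef_pos: [0.4354, 0.2506, 0.0493]
tool_rot: [0.092, 0.996, 0.0, -0.004]
ft_force: [-12.9, 1.9, 12.0]
grip_width: 0.0149
grasp_force: 63.2
```

>>> apply_moves --targets '[[[-0.03,0.005,0.02,0,-1],[0,0,0,0,-0.5],[0,0,0,0,-0.2],[0,0,0,0,-0.1],[0,0,0.2,0,-0.1],[0,0,0.6,0,-0.1],[-0.3,0,0.8,0,-0.1],[-0.5,0,0.8,0,-0.1]]]'

```text
clock: 11.67
eef_pos: [0.4074, 0.2501, 0.1468]
tool_rot: [0.094, 0.996, -0.0, 0.0]
ft_force: [-0.4, 0.4, -0.5]
grip_width: 0.0384
grasp_force: 0.0
```

>>> apply_moves --targets '[[[-0.4,0,0.8,0,-0.1],[-0.4,0,0.8,0,-0.1],[0,0,0,0,-0.1]]]'

```text
clock: 11.92
eef_pos: [0.3752, 0.2519, 0.2167]
tool_rot: [0.093, 0.996, 0.004, 0.004]
ft_force: [0.2, -0.2, 0.3]
grip_width: 0.0386
grasp_force: 0.0
```

Run:
```python
from h import *
a=imaging.camera("top")[0][150:270,190:310];b,d=imaging.camera("side");b=b[220:320,300:400]
cv2.imwrite("pics/g5.png",np.hstack([cv2.resize(x,(400,400),interpolation=cv2.INTER_CUBIC) for x in(a,b)]))
o=get_obs();print(o["eef_pos"],o["tool_rot"],o["ft_force"],o["grip_width"])
```

```text
[0.37522253 0.25092215 0.21197078] [0.09327781 0.99563636 0.00159544 0.00222277] [-0.36865357  0.01746307 -0.81265437] 0.038939104751898566
```

View pics/g5.png

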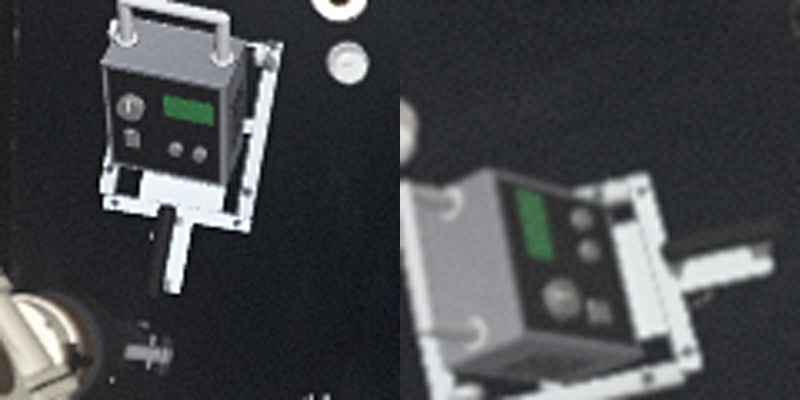

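The carrier is flush against both feet, with the crossbar at left panel (105–250,200–225) touching the foot ends. Now back to the unit's handle.

>>> apply_moves --targets '[[[0.522,-0.072,0.08,-6.95,-0.35],[0.522,-0.072,0.08,-6.95,-0.35],[0.522,-0.072,0.08,-6.95,-0.35],[0.522,-0.072,0.08,-6.95,-0.35],[0.522,-0.072,0.08,-6.95,-0.35],[0.522,-0.072,0.08,-6.95,-0.35],[0.522,-0.072,0.08,-6.95,-0.35],[0.522,-0.072,0,-6.95,-0.35]]]'

```text
clock: 12.68
eef_pos: [0.5426, 0.2264, 0.2307]
tool_rot: [0.55, 0.835, -0.001, -0.0]
ft_force: [0.5, 0.8, -0.0]
grip_width: 0.028
grasp_force: 0.0
```

>>> apply_moves --targets '[[[0.522,-0.072,0,-6.95,-0.35],[0.522,-0.072,0,-6.95,-0.35],[0.522,-0.072,0,-6.95,-0.35],[0.522,-0.072,0,-6.95,-0.35],[0.522,-0.072,0,-6.95,-0.35],[0,0,0,0,-0.35],[0,0,0,0,-0.35]]]'

```text
clock: 13.27
eef_pos: [0.6462, 0.2117, 0.2287]
tool_rot: [0.772, 0.635, -0.002, -0.001]
ft_force: [-0.6, 0.7, -0.1]
grip_width: 0.0282
grasp_force: 0.0
```

>>> apply_moves --targets '[[[0,0.04,-0.5,0,-0.35],[0,0,-0.5,0,-0.35],[0,0,-0.5,0,-0.35],[0,0,-0.3,0,-0.35],[0,0,-0.12,0,-0.35],[0,0,0,0,-0.6],[0,0,0,0,-0.8],[0,0,0,0,-1]]]'

```text
clock: 13.93
eef_pos: [0.6431, 0.2146, 0.1544]
tool_rot: [0.772, 0.636, -0.002, -0.002]
ft_force: [-5.8, 0.2, -5.9]
grip_width: 0.0098
grasp_force: 58.3
```

>>> apply_moves --targets '[[[0,0,0,0,-1],[0,0,0,0,-1],[0,0,0,0,-1]]]'

```text
clock: 14.18
eef_pos: [0.6431, 0.2146, 0.1544]
tool_rot: [0.772, 0.636, -0.002, -0.002]
ft_force: [-6.2, 1.0, -5.3]
grip_width: 0.01
grasp_force: 58.3
```

>>> apply_moves --targets '[[[-0.155,0.03,0.083,0,-1],[-0.196,0.038,0.095,0,-1],[-0.201,0.039,0.085,0,-1],[-0.206,0.04,0.075,0,-1],[-0.209,0.04,0.065,0,-1],[-0.211,0.041,0.055,0,-1],[-0.215,0.041,0.043,0,-1],[0,0,0,0,-1]]]'

```text
clock: 14.85
eef_pos: [0.5884, 0.2258, 0.1766]
tool_rot: [0.772, 0.636, 0.0, -0.0]
ft_force: [-1.4, 0.2, -5.3]
grip_width: 0.0095
grasp_force: 58.8
```

>>> apply_moves --targets '[[[-0.217,0.042,0.015,0,-1],[-0.214,0.042,0.015,0,-1],[-0.214,0.042,0.015,0,-1],[-0.214,0.042,0.01,0,-1],[-0.216,0.042,0.005,0,-1],[0,0,0,0,-1]]]'

```text
clock: 15.35
eef_pos: [0.5497, 0.2357, 0.1836]
tool_rot: [0.772, 0.636, 0.006, 0.002]
ft_force: [2.8, 1.5, 9.3]
grip_width: 0.0096
grasp_force: 61.4
```

Run:
```python
from h import *
a=imaging.camera("top")[0][150:270,190:310];b,d=imaging.camera("side");b=b[210:310,310:410]
cv2.imwrite("pics/g6.png",np.hstack([cv2.resize(x,(400,400),interpolation=cv2.INTER_CUBIC) for x in(a,b)]))
o=get_obs();print(o["eef_pos"],o["tool_rot"],o["ft_force"],o["grip_width"],o["ft_torque"])
```

```text
[0.55049218 0.23554456 0.18350267] [0.77186081 0.63575387 0.0066174  0.00202665] [ 4.16385213  1.9896494  10.16151107] 0.009516118433535739 [ 0.10894718 -1.11434525  0.03629437]
```

View pics/g6.png

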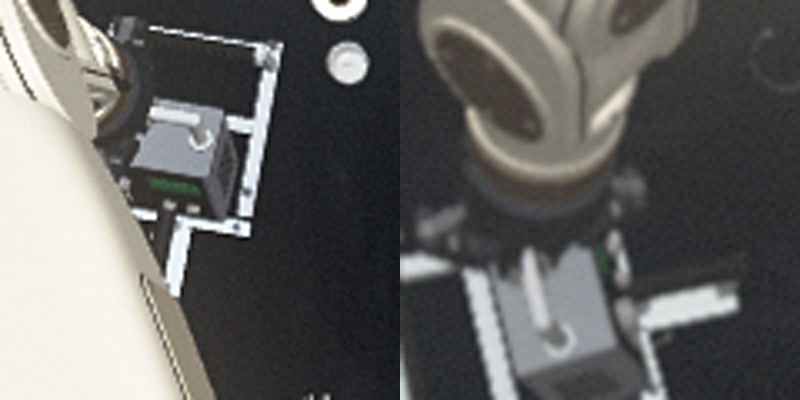

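Run:
```python
from h import *
ds=[imaging.camera("top")[1] for _ in range(6)]
d=np.median(ds,0)
e=np.array([.983,-.183]);n=np.array([.183,.983]);o=np.array([.5565,.2282])
def st(p): q=p[:2]-o;return np.array([q@e,q@n,p[2]])*1000
def reg(u0,u1,v0,v1):
    P=[]
    for u in range(int(190+u0/3.333),int(190+u1/3.333)):
        for v in range(int(150+v0/3.333),int(150+v1/3.333)):
            if d[v,u]>0:P.append(st(pt("top",u,v,d[v,u])))
    return np.array(P)
for r in[(148,210,145,165),(150,215,178,188),(160,185,106,118)]:
    P=reg(*r);c=np.median(P,0);k=np.linalg.lstsq(np.c_[P[:,:2]-c[:2],np.ones(len(P))],P[:,2],rcond=None)[0];print(r,len(P),c.round(1),k.round(3))
# profile along columns
for U in(155,180,205,222):
    u=round(190+U/3.333)
    print(U,[tuple(st(pt("top",u,v,d[v,u])).round(0)[[0,2]]) for v in range(178,222,2)])
```

```text
(148, 210, 145, 165) 114 [-37.2 -22.2 141.6] [ -0.232  -0.    141.703]
(150, 215, 178, 188) 57 [-59.6 -25.6 125.4] [2.80600e+00 6.90000e-02 1.26619e+02]
(160, 185, 106, 118) 28 [ -6.  -17.1 184.6] [ -3.901  -0.785 174.863]
155 [(np.float64(22.0), np.float64(-2.0)), (np.float64(0.0), np.float64(171.0)), (np.float64(-6.0), np.float64(186.0)), (np.float64(-12.0), np.float64(188.0)), (np.float64(-13.0), np.float64(134.0)), (np.float64(-19.0), np.float64(137.0)), (np.float64(-25.0), np.float64(138.0)), (np.float64(-30.0), np.float64(140.0)), (np.float64(-36.0), np.float64(141.0)), (np.float64(-41.0), np.float64(143.0)), (np.float64(-47.0), np.float64(145.0)), (np.float64(-52.0), np.float64(145.0)), (np.float64(-58.0), np.float64(136.0)), (np.float64(-63.0), np.float64(117.0)), (np.float64(-68.0), np.float64(101.0)), (np.float64(-73.0), np.float64(82.0)), (np.float64(-79.0), np.float64(63.0)), (np.float64(-85.0), np.float64(41.0)), (np.float64(-91.0), np.float64(56.0)), (np.float64(-97.0), np.float64(57.0)), (np.float64(-103.0), np.float64(56.0)), (np.float64(-108.0), np.float64(57.0))]
18
[... 1901 characters left out ...]
.float64(-3.0), np.float64(117.0)), (np.float64(-8.0), np.float64(110.0)), (np.float64(-14.0), np.float64(107.0)), (np.float64(-19.0), np.float64(100.0)), (np.float64(-24.0), np.float64(97.0)), (np.float64(-30.0), np.float64(88.0)), (np.float64(-35.0), np.float64(86.0)), (np.float64(-41.0), np.float64(77.0)), (np.float64(-46.0), np.float64(70.0)), (np.float64(-52.0), np.float64(67.0)), (np.float64(-58.0), np.float64(62.0)), (np.float64(-63.0), np.float64(54.0)), (np.float64(-69.0), np.float64(47.0)), (np.float64(-75.0), np.float64(41.0)), (np.float64(-81.0), np.float64(33.0)), (np.float64(-87.0), np.float64(23.0)), (np.float64(-93.0), np.float64(10.0)), (np.float64(-99.0), np.float64(-0.0))]
```

The depth profile shows a tilt of about 0.23 rad. The rear edge has skidded forward to stand x ≈ -22 mm, onto the blade, and the front edge is above the crossbar. I must drag the unit back about 20 mm with its weight mostly relieved.

>>> apply_moves --targets '[[[0.05,-0.01,0.05,0,-1],[0.05,-0.01,0.05,0,-1],[0,0,0,0,-1]]]'

```text
clock: 16.0
eef_pos: [0.5523, 0.2334, 0.1836]
tool_rot: [0.772, 0.636, 0.002, 0.0]
ft_force: [3.0, 1.9, 6.3]
grip_width: 0.0098
grasp_force: 61.0
```

>>> apply_moves --targets '[[[0.03,-0.006,0.06,0,-1],[0.03,-0.006,0.06,0,-1],[0,0,0,0,-1]]]'

```text
clock: 16.25
eef_pos: [0.5519, 0.2314, 0.1847]
tool_rot: [0.772, 0.635, -0.003, -0.001]
ft_force: [0.8, -0.4, -7.0]
grip_width: 0.0097
grasp_force: 59.7
```

>>> apply_moves --targets '[[[0.08,-0.015,0,0,-1],[0.08,-0.015,0,0,-1],[0.08,-0.015,0,0,-1],[0.08,-0.015,0,0,-1],[0.08,-0.015,0,0,-1],[0.08,-0.015,0,0,-1],[0,0,0,0,-1]]]'

```text
clock: 16.83
eef_pos: [0.5734, 0.2285, 0.1865]
tool_rot: [0.772, 0.635, 0.0, 0.0]
ft_force: [-0.3, 0.2, -6.6]
grip_width: 0.01
grasp_force: 59.7
```

```bash
cat >> h.py <<'E'
e=np.array([.983,-.183]);n=np.array([.183,.983]);o0=np.array([.5565,.2282])
def st(p): q=p[:2]-o0;return np.array([q@e,q@n,p[2]])*1000
def unit():
    """tilt and bottom edges of unit (stand frame, mm) from top depth profile"""
    d=np.median([imaging.camera("top")[1] for _ in range(4)],0)
    P=np.array([st(pt("top",u,v,d[v,u])) for u in range(222,262) for v in range(150,222) if d[v,u]>0])
    P=P[(abs(P[:,1]+15)<18)]
    t=P[(P[:,2]>90)&(P[:,2]<165)]
    # top face: points within slope band, RANSAC line z=a x+b ; |a|<.9
    best=(0,)
    rng=np.random.default_rng(0)
    for _ in range(800):
        i,j=rng.choice(len(t),2,False)
        if abs(t[i,0]-t[j,0])<15: continue
        a=(t[i,2]-t[j,2])/(t[i,0]-t[j,0])
        if not -.9<a<.15: continue
        m=abs(t[:,2]-t[i,2]-a*(t[:,0]-t[i,0]))<2
        if m.sum()>best[0]: best=(m.sum(),m)
    q=t[best[1]];a,b=np.polyfit(q[:,0],q[:,2],1);th=-np.arctan(a)
    c=np.cos(th);s=np.sin(th)
    xf=np.percentile(q[:,0],1);F=np.array([xf,a*xf+b]);f=F+130*np.array([-s,-c]);r=f+64*np.array([c,-s])
    print("tilt %.3f topfront %s front %s rear %s n=%d span %s"%(th,F.round(1),f.round(1),r.round(1),best[0],np.ptp(q[:,0]).round(1)))
E
python3 - <<'E'
from h import *
unit();o=get_obs();print(st(o["eef_pos"]),o["ft_force"])
E
```

```text
tilt 0.342 topfront [-31.3 150.9] front [-74.8  28.5] rear [-14.5   7. ] n=187 span 60.0
[ 15.51761486   3.39762669 186.56029643] [-0.54074811  0.33216808 -5.95210222]
```

>>> apply_moves --targets '[[[0.1,-0.018,0,0,-1],[0.1,-0.018,0,0,-1],[0.06,-0.012,-0.04,0,-1],[0,0,-0.08,0,-1],[0,0,-0.06,0,-1],[0,0,0,0,-1]]]'

```text
clock: 17.53
eef_pos: [0.5824, 0.2265, 0.1782]
tool_rot: [0.772, 0.636, -0.001, -0.0]
ft_force: [0.4, -0.2, -6.1]
grip_width: 0.0092
grasp_force: 59.6
```

Run:
```python
from h import *
unit();o=get_obs();print(st(o["eef_pos"]),o["ft_force"])
```

```text
tilt 0.333 topfront [-22.2 143.3] front [-64.7  20.4] rear [-4.3 -0.5] n=190 span 59.7
[ 26.16360408   3.46880484 179.3957649 ] [ 0.03310556  0.49455574 -5.76279817]
```

>>> apply_moves --targets '[[[0,0,-0.05,0,-1],[0,0,-0.05,0,-1],[0,0,0,0,-1]]]'

```text
clock: 17.98
eef_pos: [0.5845, 0.2276, 0.1774]
tool_rot: [0.772, 0.636, 0.003, 0.001]
ft_force: [1.9, 1.4, 1.4]
grip_width: 0.01
grasp_force: 60.5
```

Run:
```python
from h import *
unit();o=get_obs();print(st(o["eef_pos"]),o["ft_force"],o["ft_torque"])
```

```text
tilt 0.332 topfront [-20.8 142.3] front [-63.1  19.4] rear [-2.6 -1.5] n=191 span 60.1
[ 27.52046901   4.37205608 177.37106289] [1.73408001 2.33486956 5.19733421] [ 0.32664896 -0.66989097  0.0164871 ]
```

>>> apply_moves --targets '[[[-0.115,0.022,0.02,0,-1],[-0.115,0.022,0.02,0,-1],[-0.115,0.022,0.015,0,-1],[0,0,0,0,-1]]]'

```text
clock: 18.52
eef_pos: [0.5693, 0.2305, 0.1797]
tool_rot: [0.772, 0.636, 0.002, -0.0]
ft_force: [1.3, 3.0, 7.6]
grip_width: 0.01
grasp_force: 60.5
```

Run:
```python
from h import *
unit();o=get_obs();print(st(o["eef_pos"]),o["ft_force"],o["ft_torque"])
```

```text
tilt 0.250 topfront [-32.9 140.3] front [-65.1  14.4] rear [-3.  -1.5] n=198 span 61.4
[ 12.35894797   4.70818484 179.67823851] [1.65807511 2.14540993 8.27108066] [ 0.48391504 -0.48839474  0.00841907]
```

>>> apply_moves --targets '[[[-0.128,0.024,0.022,0,-1],[-0.128,0.024,0.018,0,-1],[-0.128,0.024,0.012,0,-1],[0,0,0,0,-1]]]'

```text
clock: 19.05
eef_pos: [0.5543, 0.2333, 0.182]
tool_rot: [0.772, 0.636, 0.002, 0.0]
ft_force: [1.7, 2.9, 10.6]
grip_width: 0.0097
grasp_force: 59.9
```

Run:
```python
from h import *
unit();o=get_obs();print(st(o["eef_pos"]),o["ft_force"],o["ft_torque"])
```

```text
tilt 0.166 topfront [-44.7 138.5] front [-66.2  10.3] rear [-3.  -0.2] n=206 span 62.5
[ -2.78942384   4.63825155 181.98416708] [2.68756421 2.44037752 9.59423113] [ 0.4168056  -0.65765268 -0.0083004 ]
```

>>> apply_moves --targets '[[[-0.12,0.023,0.02,0,-1],[-0.12,0.023,0.015,0,-1],[-0.12,0.023,0.005,0,-1],[0,0,0,0,-1]]]'

```text
clock: 19.58
eef_pos: [0.5389, 0.2359, 0.1827]
tool_rot: [0.772, 0.636, 0.001, -0.0]
ft_force: [1.9, 3.0, 7.3]
grip_width: 0.0095
grasp_force: 61.4
```

Run:
```python
from h import *
unit();o=get_obs();print(st(o["eef_pos"]),o["ft_force"],o["ft_torque"])
```

```text
tilt 0.084 topfront [-55.7 136.7] front [-66.7   7.2] rear [-2.9  1.8] n=214 span 63.1
[-18.35571461   4.46280702 182.68825426] [0.79379112 3.01643967 7.99378864] [ 0.4627802  -0.3776091  -0.02672161]
```

>>> apply_moves --targets '[[[-0.11,0.021,0,0,-1],[-0.11,0.021,-0.005,0,-1],[-0.1,0.019,-0.01,0,-1],[0,0,0,0,-1],[0,0,0,0,-1]]]'

```text
clock: 20.2
eef_pos: [0.5275, 0.2384, 0.1826]
tool_rot: [0.772, 0.636, 0.002, 0.0]
ft_force: [3.1, 1.9, 8.0]
grip_width: 0.0097
grasp_force: 61.5
```

Run:
```python
from h import *
unit();o=get_obs();print(st(o["eef_pos"]),o["ft_force"],o["ft_torque"])
```

```text
tilt 0.023 topfront [-64.2 134.4] front [-67.2   4.4] rear [-3.2  2.9] n=221 span 63.3
[-30.22991616   4.76801402 182.64330633] [3.17770043 2.40417534 9.43057248] [ 0.39866487 -0.92083002  0.04308076]
```

>>> apply_moves --targets '[[[-0.06,0.011,0,0,-1],[-0.05,0.01,0.02,0,-1],[0,0,0,0,-1],[0,0,0,0,-0.7],[0,0,0,0,-0.5],[0,0,0,0,-0.3],[0,0,0,0,0]]]'

```text
clock: 20.98
eef_pos: [0.5207, 0.2376, 0.1801]
tool_rot: [0.772, 0.636, -0.002, -0.001]
ft_force: [0.4, 0.2, -0.8]
grip_width: 0.0407
grasp_force: 0.0
```

>>> apply_moves --targets '[[[0,0,0.2,0,0],[0,0,0.6,0,0],[0,0,0.8,0,0],[-0.4,0.5,0.8,0,0],[-0.8,0.4,0.2,0,0],[-0.8,0.4,0,0,0],[-0.8,0.4,0,0,0],[-0.8,0.4,0,0,0]]]'

```text
clock: 21.65
eef_pos: [0.3767, 0.3225, 0.2861]
tool_rot: [0.772, 0.635, 0.0, -0.0]
ft_force: [0.2, 0.4, -0.8]
grip_width: 0.043
grasp_force: 0.0
```

>>> apply_moves --targets '[[[-0.8,0.4,0,0,0],[-0.8,0.4,0,0,0],[0,0,0,0,0]]]'

```text
clock: 21.9
eef_pos: [0.3092, 0.3559, 0.286]
tool_rot: [0.77, 0.638, -0.001, -0.001]
ft_force: [-0.2, -0.9, 0.4]
grip_width: 0.0429
grasp_force: 0.0
```

Run:
```python
from h import *
unit()
a=imaging.camera("top")[0][150:270,190:310];b,d=imaging.camera("side");b=b[220:320,310:410]
cv2.imwrite("pics/g7.png",np.hstack([cv2.resize(x,(400,400),interpolation=cv2.INTER_CUBIC) for x in(a,b)]))
o=get_obs();print(o["eef_pos"],o["ft_force"],o["grip_width"],o["clock"])
```

```text
tilt 0.002 topfront [-67.  133.5] front [-67.2   3.5] rear [-3.2  3.4] n=218 span 63.1
[0.31514477 0.35381483 0.28541604] [0.22231898 0.17161446 0.03959185] 0.04244617482015341 22.2
```

View pics/g7.png

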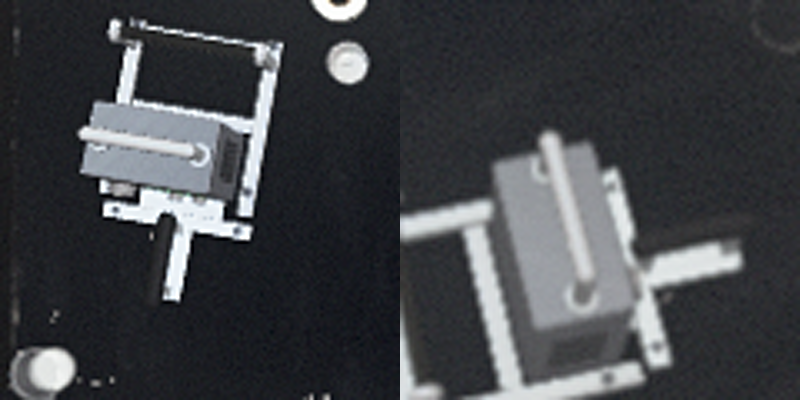

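The unit stands level, but the crossbar has been nudged back: there is a gap of about 8 mm at right panel (240,212) versus (243,222). I'll regrip the carrier's handle and push it home.

>>> apply_moves --targets '[[[0.221,-0.197,0,6.95,0],[0.221,-0.197,0,6.95,0],[0.221,-0.197,0,6.95,0],[0.221,-0.197,0,6.95,0],[0.221,-0.197,0,6.95,0],[0.221,-0.197,0,6.95,0],[0.221,-0.197,0,6.95,0],[0.221,-0.197,0,6.95,0]]]'

```text
clock: 22.87
eef_pos: [0.3864, 0.2899, 0.2852]
tool_rot: [0.385, 0.923, -0.0, -0.0]
ft_force: [0.3, -0.0, 0.2]
grip_width: 0.0426
grasp_force: 0.0
```

>>> apply_moves --targets '[[[0.221,-0.197,0,6.95,0],[0.221,-0.197,0,6.95,0],[0.221,-0.197,0,6.95,0],[0.221,-0.197,0,6.95,0],[0.221,-0.197,0,6.95,0],[0,0,0,0,0],[0,0,0,0,0]]]'

```text
clock: 23.45
eef_pos: [0.4299, 0.2509, 0.2852]
tool_rot: [0.097, 0.995, -0.0, -0.0]
ft_force: [-0.0, -0.2, -1.4]
grip_width: 0.0425
grasp_force: 0.0
```

Run:
```python
from h import *
o=get_obs();q=o["tool_rot"];print(o["eef_pos"],np.degrees(np.arctan2(*R(q)[1::-1,1])),o["ft_force"])
T=lambda u,v,z:st(atz("top",190+u/3.333-.35,150+v/3.333-.35,z))
print("xbar front ends",T(104,202,.012),T(252,224,.012),"feet",T(107,193,.012),T(246,213,.012),"grip rear/side",T(152,303,.058),T(161,225,.058))
```

```text
[0.42989778 0.25085913 0.28515199] 78.9093924310158 [-0.01863047 -0.16375402 -1.40240126]
xbar front ends [-87.54555527  67.24492138  12.        ] [-85.463685   -73.49413791  12.        ] feet [-78.78941042  65.97315967  12.        ] [-76.251986   -66.19617526  12.        ] grip rear/side [-169.3516594    -4.22112495   58.        ] [-9.95386896e+01  4.38761490e-02  5.80000000e+01]
```

>>> apply_moves --targets '[[[0,0,-0.9,0,0],[0,0,-0.9,0,0],[0,0,-0.9,0,0],[0,0,-0.9,0,0],[0,0,-0.8,0,0],[0,0,-0.6,0,0],[0,0,-0.5,0,0],[0,0,-0.35,0,0]]]'

```text
clock: 24.12
eef_pos: [0.4275, 0.2514, 0.0491]
tool_rot: [0.095, 0.995, -0.001, -0.002]
ft_force: [0.0, -0.6, 0.4]
grip_width: 0.0429
grasp_force: 0.0
```

>>> apply_moves --targets '[[[0,0,0,0,0],[0,0,0,0,-0.5],[0,0,0,0,-1],[0,0,0,0,-1],[0,0,0,0,-1],[0,0,0,0,-1]]]'

```text
clock: 24.62
eef_pos: [0.4297, 0.2519, 0.0527]
tool_rot: [0.094, 0.996, 0.0, 0.001]
ft_force: [-1.5, -2.0, 5.2]
grip_width: 0.0147
grasp_force: 59.4
```

>>> apply_moves --targets '[[[0.06,-0.011,0,0,-1],[0.06,-0.011,0,0,-1],[0.05,-0.009,0,0,-1],[0,0,0,0,-1]]]'

```text
clock: 24.95
eef_pos: [0.4311, 0.2515, 0.0526]
tool_rot: [0.093, 0.996, 0.001, -0.005]
ft_force: [-16.3, 1.4, 17.7]
grip_width: 0.0148
grasp_force: 61.0
```

>>> apply_moves --targets '[[[0.04,-0.007,0,0,-1],[0.03,-0.005,0,0,-1],[0,0,0,0,-1]]]'

```text
clock: 25.2
eef_pos: [0.4335, 0.2512, 0.0526]
tool_rot: [0.092, 0.996, 0.001, -0.005]
ft_force: [-16.9, 0.9, 17.9]
grip_width: 0.0149
grasp_force: 61.0
```

>>> apply_moves --targets '[[[0.05,-0.009,0.01,0,-1],[0.05,-0.009,0,0,-1],[0,0,0,0,-1]]]'

```text
clock: 25.45
eef_pos: [0.4367, 0.2504, 0.0527]
tool_rot: [0.092, 0.996, 0.001, -0.006]
ft_force: [-18.8, 2.7, 16.6]
grip_width: 0.0146
grasp_force: 60.9
```

>>> apply_moves --targets '[[[0.04,-0.007,0,0,-1],[0,0,0,0,-1],[0,0,0,0,-1]]]'

```text
clock: 25.7
eef_pos: [0.4368, 0.2504, 0.0527]
tool_rot: [0.091, 0.996, 0.001, -0.007]
ft_force: [-21.6, 3.6, 18.7]
grip_width: 0.0149
grasp_force: 61.3
```

>>> apply_moves --targets '[[[0.05,-0.009,0,0,-1],[0,0,0,0,-1],[0,0,0,0,-1]]]'

```text
clock: 25.95
eef_pos: [0.4369, 0.2503, 0.0526]
tool_rot: [0.092, 0.996, 0.001, -0.009]
ft_force: [-26.3, 4.1, 22.2]
grip_width: 0.0147
grasp_force: 61.9
```

Run:
```python
from h import *
a=imaging.camera("top")[0][150:270,190:310];b,d=imaging.camera("side");b=b[220:320,310:410]
cv2.imwrite("pics/g8.png",np.hstack([cv2.resize(x,(400,400),interpolation=cv2.INTER_CUBIC) for x in(a,b)]))
```

>>> apply_moves --targets '[[[-0.08,0.015,0.01,0,-1],[-0.08,0.015,0,0,-1],[0,0,0,0,-1]]]'

```text
clock: 26.3
eef_pos: [0.4368, 0.2504, 0.0527]
tool_rot: [0.093, 0.996, 0.0, -0.002]
ft_force: [-8.1, -0.3, 6.4]
grip_width: 0.0147
grasp_force: 59.7
```

>>> apply_moves --targets '[[[-0.05,0.009,0,0,-1],[0,0,0,0,-1],[0,0,0,0,-0.6],[0,0,0,0,-0.4],[0,0,0,0,-0.2],[0,0,0,0,-0.1],[0,0,0.3,0,-0.1],[0,0,0.6,0,-0.1]]]'

```text
clock: 26.97
eef_pos: [0.4362, 0.2492, 0.0859]
tool_rot: [0.094, 0.996, -0.002, -0.002]
ft_force: [-0.6, 0.3, -0.1]
grip_width: 0.0382
grasp_force: 0.0
```

>>> apply_moves --targets '[[[-0.1,0,0.9,0,-0.1],[-0.5,0,0.9,0,-0.1],[-0.8,0,0.9,0,-0.1],[-0.8,0,0.9,0,-0.1],[-0.5,0,0.9,0,-0.1],[0,0,0,0,-0.1]]]'

```text
clock: 27.47
eef_pos: [0.3384, 0.252, 0.2656]
tool_rot: [0.092, 0.996, 0.004, 0.004]
ft_force: [1.6, 0.5, -0.1]
grip_width: 0.0383
grasp_force: 0.0
```

Run:
```python
from h import *
unit()
a=imaging.camera("top")[0][150:270,190:310];b,d=imaging.camera("side");b=b[220:320,310:410]
cv2.imwrite("pics/g9.png",np.hstack([cv2.resize(x,(400,400),interpolation=cv2.INTER_CUBIC) for x in(a,b)]))
o=get_obs();print(o["eef_pos"],o["ft_force"],o["clock"])
```

```text
tilt -0.002 topfront [-59.7 133.5] front [-59.5   3.5] rear [4.5 3.6] n=218 span 63.2
[0.33849503 0.24991482 0.25711815] [-0.30472353  0.21553379  0.00993693] 27.7667
```

View pics/g9.png

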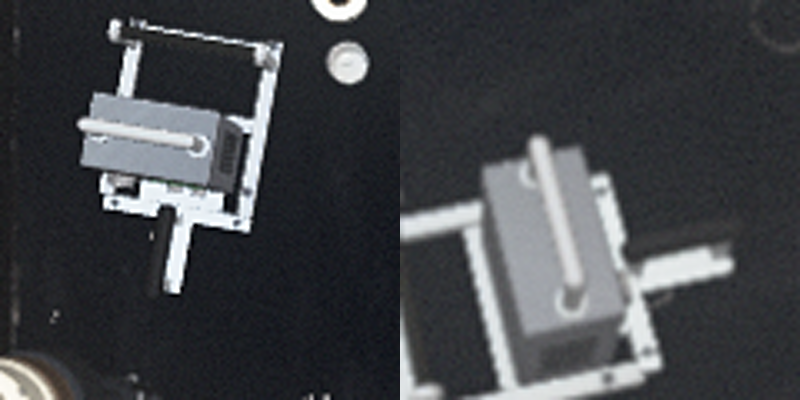

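The crossbar is flush with both feet again, at left panel (105,195)–(250,228), as it was when first home. The unit is level (tilt -0.002), about 4 mm up on the blade, and everything is released. I'm handing in.

```bash
python3 -c "
from h import *
print(order.job_done())"
```

```text
the job is handed in; nothing more can be done
None
```

I handed the job in at about 28 s: the unit stands level on the carrier's blade, the crossbar looks flush against both feet, and nothing is gripped. While coming down, the unit skidded forward, so I took nearly its full weight to draw it back (rear edge about 10 mm up at most). The carrier also shifted about 9 mm and I pushed it home again.

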